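Slide the sample box into its taped bay and close it

ROBOT

A 6-joint arm with a two-finger parallel gripper is mounted at the origin on the work surface. World frame = base frame: x ahead of the robot, y to its left, z up, the work surface at z = 0. Lengths are in m, angles in rad, forces in N, time in s.
With the tool pointing down it reaches from about 0.35 to 0.775 m from the base axis. Payload 5.5 kg.
Tool frame: the origin (TCP) lies at the very end of the fingers, on their centre line; the grasp point (between the pads) lies 19 mm behind it (env.grip_point_offset is the distance from the TCP to the grasp point, in m); z points along the fingers, y is the line along which they close (so a half turn about z gives the same grasp; the last joint's range is limited). The gripper opens to 85 mm and grips with 20 to 120 N. Pads are 22 mm wide; open, the fingers measure 114 mm over their backs; the gripper's body (76 mm by 85 mm) begins 54 mm behind the grasp point. The pads swing forward as they close: fully open they stand 13 mm farther back than shut.
Start: joints at [-1.248, 0.313, 0.046, 1.304, 0, 1.431], TCP at [0.257, -0.515, 0.195] pointing down, gripper open.
Joint ranges: [-2.76, 2.76], [-0.86, 1.69], [-1.03, 1.26], [-2.2, 2.34], [-1.47, 1.5], [-3.14, 3.14]. Speed limits (rad/s): [2.57, 2.57, 3.14, 3.14, 3.14, 3.14].

INTERFACE

Orientations are given as a unit quaternion [w, x, y, z].
In Python, from workcell import sensors, imaging, workorder, env gives the robot as it stands.
- The arm moves only by the shell command python3 -m handwheel 'ROWS' [FORCE]. ROWS is JSON, a list of rows, each a list of 5 numbers: the shift along the tool's x, y, z in mm, then the turn about the tool's z in rad, then the opening, from 0 (shut) to 1 (fully open). A call has 1 to 8 rows; each row is the pose to reach, as a shift and turn from the pose commanded when the call began, along the tool's axes at that moment; what a row does not reach only later rows make up. A row lasts 1/10 s, in which the tool goes at most 50 mm and 8.59 degrees, less where a joint would pass 70% of its speed; a pose out of reach is approached as far as the arm can. A call with a gripper value outside its range is refused whole. The fingers move at their own pace and stop on an object; FORCE is the grip in N (left out, the last holds). Time passes only in rows, so rows that repeat a pose let the fingers close. It gives the time, the measured TCP pose, the force, the opening and the grip force at its end, in the units of the state.
- sensors.get_state(): the state, without advancing time (a new reading comes with each control period).
- imaging.read_camera(name): name is "scene" or "top"; returns a dict with "color" (480x640x3 uint8, blue, green, red), "z_map" (480x640 float32, m along the optical axis (not along the pixel's ray), 0 where there is no reading), "fx", "fy", "cx", "cy" (pixels), "xyz" and "rotation" of the camera in the world. Camera axes: x right, y down, z forward; pixel columns grow to the right and rows downward; lengths in m; the calibration is good to about 2 mm. A picture is of the moment at which its call begins.
- workorder.hand_in(): hands the job in; it is judged then, once.
The state is a dict: "clock": time; "joint_pos": joint angles; "qvel": joint speeds; "tau": joint torques, N m; "tcp_pos": TCP position; "orientation": TCP orientation; "wrist_force": force on the tool from outside, world axes, zero at the start; "ft_torque": the same for the moment, N m; "finger_gap": finger opening in m; "grip_force": force on a finger pad.
Only numpy, scipy, OpenCV 4.12 (cv2) and the standard library are available. Lean on these libraries where they do the work, as an engineer would, in place of code of your own. Each camera call takes 0.05 s, during which the arm holds its last target. There are 200 camera calls.

TASK

Slide the blue sample box along the bench, without lifting it, into the middle of the green tape outline, square with it and wholly inside the tape. The tall amber vial standing in the box keeps the lid from closing: lay it flat in the free side of the box, below the white fill line. Then set the lid gently on the box so that it is fully seated, and leave everything else on the bench where it is.

Things in the scene. Friction and masses are not known exactly. Their poses are not given: they have to be found in the camera images.
- box: Blue open-topped box, loose, about 0.6 kg, outside 150 (its x) x 110 (its y) x 55 mm high, walls and floor 4 mm. Origin: centre of its underside; z up. White fill line 42 mm up. It slides on the bench when a side face is pushed with a few newtons; two spread fingertips flat on a face keep it from turning.
- box_channel (a point): Middle of the floor of the box's free channel, 4 mm above the box's underside, 15 mm to -y of its axis; axes as the box. The channel is 142 mm long (x) and 72 mm wide (y). The rest of the inside, along the box's +y wall, is a fixed white strip of capped tubes, 38 mm high.
- vial_center (a point): Centre of the loose amber vial with white cap, a plain cylinder, diameter 30 mm, 85 mm tall, about 70 g; its z runs towards the cap. It starts upright on the box floor near the -x end of the free channel (about 43 mm to -x of the box centre), cap top 34 mm above the rim. Pushed near the cap towards the box's +x it topples and lies along the channel.
- lid_grip (a point): Centre of the blue handle bar of the loose lid (160 g), which starts right way up on the bench; 37 mm above the underside of the lid. Handle: 80 mm long (lid x), 18 mm wide (lid y), 40 mm high. Seated, this point is 80 mm above the underside of the box, on the box's axis, lid x along box x (either way round).
- lid: The same lid; origin: centre of the underside of its plug. White plate 158 x 118 x 5 mm; under it a grey plug 134 x 94 x 12 mm that enters the box with 4 mm clearance on each side until the plate rests on the rim. Anything in the box higher than 43 mm above the box's underside stops it.
- bay_center (a point): Centre of the bay: a rectangle of green tape flat on the bench, inside 180 mm (its x) x 140 mm (its y), tape 14 mm wide. The box belongs here, its x along the bay's x (either way round).
- orange_rack: Orange tube rack 85 x 110 x 38 mm, origin at the centre of its underside; leave it alone.
- red_rack: Red tube rack 85 x 110 x 38 mm, origin at the centre of its underside; leave it alone.
- calculator: Black calculator 105 x 125 x 21 mm, origin at the centre of its underside; leave it alone.
- green_tube: Standing clear tube with a green cap, 36 mm in diameter, 113 mm tall, origin at the centre of its underside; leave it alone.
- jug: Translucent beaker, 130 mm in diameter, 160 mm tall, origin at the centre of its underside; leave it alone.
- marker: Red and white marker pen 135 x 15 x 15 mm lying along its x, origin at the centre of its underside; leave it alone.
Things that resemble listed ones, but are neither listed nor needed, are in the scene too. What is meant by the box is not turquoise, and is the smaller of those in its own colour.

How it is judged:
By the outcome, as a careful person would: the job done as asked, in the order asked, and still so for the second after the job is handed in, with the robot touching nothing.
It also fails if it takes over 72 s, if anything falls off the work surface, if the arm or the gripper's body presses on something with over 40 N, if the wrist force passes 120 N, or if a joint passes its speed limit or range.

## Working session

There is one attempt and no reset: what is moved stays moved. The work goes in short steps, Python scripts to look and compute and a shell command to move; the robot and the scene stay as the last step left them, time stands still between calls to the robot, and variables do not carry over. Pictures are saved under pics/ and viewed, at most 10 in all, crops included, and the job is handed in when it is done.

```bash
mkdir -p pics; ls
cat > h.py <<'E'
import numpy as np, cv2
from workcell import sensors, imaging, workorder, env
def cam(n):
    c=imaging.read_camera(n); R=np.array(c["rotation"],float)
    if R.size==4:
        from scipy.spatial.transform import Rotation as S
        R=S.from_quat(np.roll(R.ravel(),-1)).as_matrix()
    z=c["z_map"]; v,u=np.mgrid[:480,:640]
    p=np.stack([(u-c["cx"])/c["fx"]*z,(v-c["cy"])/c["fy"]*z,z],-1)
    return c["color"],p@R.T+np.array(c["xyz"]),z>0
E
python3 - <<'E'
from h import *
for n in("top","scene"):
    im,P,ok=cam(n); cv2.imwrite(f"pics/{n}0.png",im); np.save(n,P); 
    c=imaging.read_camera(n);print(c["xyz"],c["rotation"],c["fx"])
print(sensors.get_state())
E
```

```text
pics
[0.3384018  0.03421893 1.8467146 ] [ 0.03461329 -0.69790799  0.71467975 -0.03097118] 611.1786049115107
[1.42045858 0.03966451 0.82013647] [-0.29887822  0.63543162  0.64938864 -0.29187817] 461.22209564439817
{'clock': 0.2, 'joint_pos': array([-1.24756627e+00,  3.13729568e-01,  4.54456379e-02,  1.30362110e+00,
        1.71300309e-05,  1.43121366e+00]), 'qvel': array([-0.00032071, -0.00230339,  0.00275898,  0.00042653, -0.00056913,
       -0.00219917]), 'tau': array([ 9.98089527e-04, -4.80543959e+01,  2.98520941e+01,  1.36608284e-02,
       -1.18941348e-04,  2.23607782e-05]), 'tcp_pos': array([ 0.25661826, -0.51419216,  0.19475384]), 'orientation': array([-5.52803444e-04,  9.73344666e-01,  2.29346581e-01, -4.23023512e-05]), 'wrist_force': array([ 0.57709899, -0.14304647,  0.21638569]), 'ft_torque': array([ 0.01185262, -0.02072776,  0.00881393]), 'grip_force': 0.0, 'finger_gap': 0.08535799004455745}
```

View pics/top0.png

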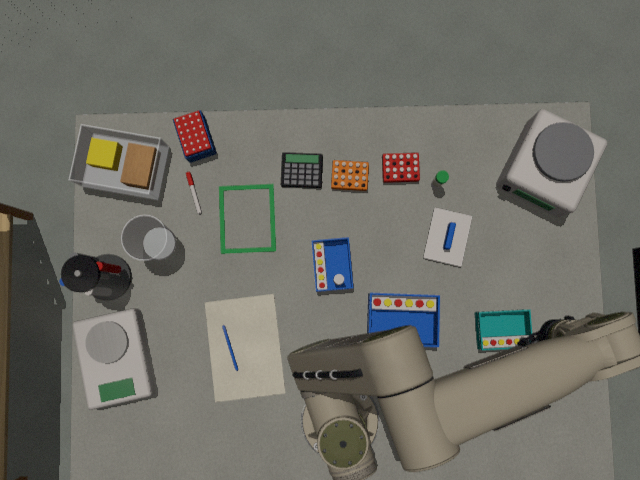

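View pics/scene0.png

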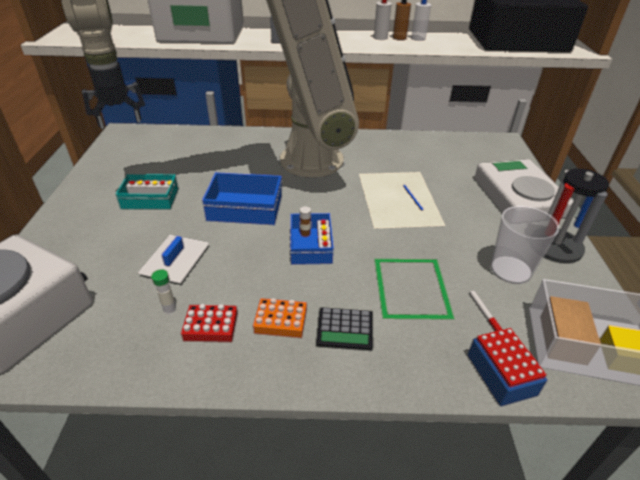

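The top view shows the box at about (333,266), with the tube strip on its left and the vial at (339,280). The bay is at (247,218) and the lid at (448,237). In the scene view the box is at (311,238) and the bay at (413,288). Next I'll measure them.

```bash
cat > m.py <<'E'
from h import *
def rect(q):
    q=q[:,:2].astype(np.float32); (c,(w,h),a)=cv2.minAreaRect(q)
    if w<h: a+=90; w,h=h,w
    a=(a+90)%180-90
    return np.round([*c,w,h],4),round(a,2)
def win(u0,u1,v0,v1):
    m=np.zeros((480,640),bool); m[v0:v1,u0:u1]=1; return m
def big(m):
    n,l,s,_=cv2.connectedComponentsWithStats(m.astype(np.uint8)); return l==1+np.argmax(s[1:,4])
E
python3 - <<'E'
from m import *
P=np.load("top.npy"); im=cv2.imread("pics/top0.png"); hsv=cv2.cvtColor(im,cv2.COLOR_BGR2HSV).astype(int); H,S,V=np.moveaxis(hsv,-1,0); z=P[...,2]
print("bench z",np.median(z[210:240,370:400]))
blue=(abs(H-110)<15)&(S>120)
m=big(blue&win(300,365,230,305)); 
rim=m&(z>.045)&(z<.065); print("box rim",rect(P[rim]),np.median(z[rim]), "all",rect(P[m]))
t=win(300,365,230,305)&(z>.07); print("vial",P[t].mean(0),z[t].max(),t.sum())
g=big((abs(H-70)<20)&(S>100)&win(210,285,175,260)); print("bay",rect(P[g]),z[g].mean())
l=win(415,480,200,275)&(z>.01)&(z<.025); l=big(l); print("plate",rect(P[l]),np.median(z[l]))
h=win(415,480,200,275)&(z>.04); print("handle",rect(P[h]),z[h].max())
for n,w in dict(calc=(275,328,145,192),orange=(328,372,155,195),red=(378,424,145,186),tube=(430,452,165,198),bluebig=(362,445,285,352),jug=(115,180,205,275)).items():
    q=win(*w)&(z>.012); print(n,rect(P[q]),z[q].max())
E
```

```text
bench z -0.0007749689404985549
box rim (array([0.4571, 0.0123, 0.1486, 0.1094]), 3.68) 0.05321065004038139 all (array([0.4359, 0.0091, 0.1913, 0.113 ]), 3.68)
vial [0.39725972 0.00327404 0.44938584] 1.8467145953327835 107
bay (array([0.508 , 0.2274, 0.4618, 0.2263]), 22.62) 0.007080791491162669
plate (array([ 0.5356, -0.3372,  0.1597,  0.121 ]), -15.51) 0.016438802622261273
handle (array([ 0.4322, -0.1736,  0.4518,  0.062 ]), -57.91) 1.8467145953327835
calc (array([0.5722, 0.0963, 0.4638, 0.1375]), -1.63) 1.8467145953327835
orange (array([ 0.5564, -0.033 ,  0.4459,  0.11  ]), -4.97) 1.8467145953327835
red (array([ 0.5583, -0.1296,  0.5306,  0.1388]), -22.03) 1.8467145953327835
tube (array([ 0.5285, -0.1425,  0.5179,  0.0514]), -46.73) 1.8467145953327835
bluebig (array([ 0.3188, -0.144 ,  0.3572,  0.1715]), 78.6) 1.8467145953327835
jug (array([0.4934, 0.3413, 0.6572, 0.2033]), 80.41) 1.8467145953327835
```

Run:
```python
from m import *
P=np.load("top.npy"); im=cv2.imread("pics/top0.png"); hsv=cv2.cvtColor(im,cv2.COLOR_BGR2HSV).astype(int); H,S,V=np.moveaxis(hsv,-1,0); z=P[...,2]; v=(z<1)
t=win(300,365,230,305)&(z>.07)&v; print("vial",np.median(P[t],0),rect(P[t]),z[t].max(),t.sum())
g=big((abs(H-70)<20)&(S>100)&win(210,285,175,260)&v&(abs(z)<.01)); print("bay",rect(P[g]),z[g].mean())
h=win(415,480,200,275)&(z>.03)&v; print("handle",rect(P[h]),z[h].max())
for n,w in dict(calc=(275,328,145,192),orange=(328,372,155,195),red=(378,424,145,186),tube=(430,452,165,198),bluebig=(362,445,285,352),jug=(115,180,205,275)).items():
    q=win(*w)&(z>.012)&v; print(n,rect(P[q]),z[q].max())
```

```text
vial [ 0.41339946 -0.00399054  0.08772816] (array([ 0.4124, -0.0051,  0.0262,  0.0261]), -2.17) 0.09799031540519398 85
bay (array([0.6067, 0.2685, 0.2084, 0.1689]), 1.25) -0.0003571024084309016
handle (array([ 0.5221, -0.33  ,  0.1092,  0.1051]), -13.84) 0.07101953588106791
calc (array([0.7439, 0.0915, 0.1383, 0.1175]), 86.59) 0.03360477428209552
orange (array([ 0.7321, -0.0482,  0.11  ,  0.093 ]), 84.87) 0.048416324134170186
red (array([ 0.7463, -0.2018,  0.1188,  0.095 ]), -89.67) 0.048126757669932685
tube (array([ 0.6917, -0.3132,  0.0523,  0.038 ]), 21.07) 0.12208572328550527
bluebig (array([ 0.3113, -0.1814,  0.2809,  0.1715]), 78.6) 0.7859461495718079
jug (array([0.5366, 0.565 , 0.2041, 0.1898]), -6.2) 0.172250029482095
```

```bash
cat > go.py <<'E'
# usage: go.py x y z yaw_deg(tool x axis in world) -> shift in tool axes (mm) and turn
import sys; from h import *
from scipy.spatial.transform import Rotation as S
s=sensors.get_state(); R=S.from_quat(np.roll(s["orientation"],-1)).as_matrix()
yaw=np.degrees(np.arctan2(R[1,0],R[0,0]))
print("t",round(s["clock"],2),"tcp",np.round(s["tcp_pos"],4),"yaw",round(yaw,2),"tilt z",np.round(R[:,2],4),"F",np.round(s["wrist_force"],1),"gap",round(s["finger_gap"],4),"gf",round(s["grip_force"],1),"j6",round(s["joint_pos"][5],2))
if len(sys.argv)>3:
    a=list(map(float,sys.argv[1:])); d=R.T@(np.array(a[:3])-s["tcp_pos"])*1000
    print("shift",np.round(d,1), "turn",round(-np.radians((a[3]-yaw+180)%360-180),4) if len(a)>3 else "")
E
M="python3 -m handwheel"
python3 -m handwheel '[[0,0,0,-1.1,0.7],[0,0,0,-1.1,0.7],[0,0,0,-1.1,0.7],[0,0,0,-1.1,0.7],[0,0,0,-1.1,0.7],[0,0,0,-1.1,0.7],[0,0,0,-1.1,0.7],[0,0,0,-1.1,0.7]]' 40
python3 -m handwheel '[[0,0,0,-1.1,0.7],[0,0,0,-1.1,0.7],[0,0,0,-1.1,0.7],[0,0,0,-1.1,0.7],[0,0,0,-1.1,0.7],[0,0,0,-1.1,0.7],[0,0,0,-1.1,0.7],[0,0,0,-1.1,0.7]]'
python3 -m handwheel '[[0,0,0,-0.543,0.7],[0,0,0,-0.543,0.7],[0,0,0,-0.543,0.7],[0,0,0,-0.543,0.7],[0,0,0,-0.543,0.7]]'
python3 go.py .490 -.0387 .15 183.68
```

```text
clock: 1.0
tcp_pos: [0.2567, -0.5144, 0.1951]
orientation: [-0.0, 0.708, 0.706, 0.0]
wrist_force: [-0.8, 0.1, -0.5]
finger_gap: 0.0595
grip_force: 0.0
clock: 1.8
tcp_pos: [0.2566, -0.5144, 0.195]
orientation: [-0.0, 0.235, 0.972, 0.0]
wrist_force: [-0.6, -0.1, 0.6]
finger_gap: 0.0597
grip_force: 0.0
clock: 2.3
tcp_pos: [0.2567, -0.5144, 0.1951]
orientation: [-0.0, -0.032, 0.999, 0.0]
wrist_force: [1.0, -0.6, -0.1]
finger_gap: 0.0598
grip_force: 0.0
t 2.3 tcp [ 0.2567 -0.5144  0.1951] yaw -176.31 tilt z [-1.e-04  4.e-04 -1.e+00] F [ 1.  -0.6 -0.1] gap 0.0598 gf 0.0 j6 -1.31
shift [-263.4  459.7   45.3] turn 0.0001
```

```bash
python3 -m handwheel '[[-30,50,0,0,0.7],[-55,95,0,0,0.7],[-80,140,0,0,0.7],[-105,185,0,0,0.7],[-130,230,0,0,0.7],[-155,275,0,0,0.7],[-180,320,0,0,0.7],[-205,360,0,0,0.7]]'
python3 -m handwheel '[[-25,40,0,0,0.7],[-45,75,10,0,0.7],[-58,100,30,0,0.7],[-58,100,45,0,0.7],[-58,100,45,0,0.7]]'
python3 go.py .490 -.0387 .025 183.68
python3 - <<'E'
from m import *
im,P,ok=cam("scene"); cv2.imwrite("pics/scene1.png",cv2.resize(im[120:360,200:520],None,fx=2,fy=2))
E
```

```text
clock: 3.1
tcp_pos: [0.4319, -0.1529, 0.1955]
orientation: [0.0, -0.031, 1.0, -0.0]
wrist_force: [0.5, -0.0, -0.5]
finger_gap: 0.0596
grip_force: 0.0
clock: 3.6
tcp_pos: [0.4815, -0.0499, 0.1482]
orientation: [-0.002, -0.032, 0.999, 0.001]
wrist_force: [-0.6, 0.8, -0.5]
finger_gap: 0.0598
grip_force: 0.0
t 3.6 tcp [ 0.4815 -0.0499  0.1482] yaw -176.31 tilt z [-4.1e-03  9.0e-04 -1.0e+00] F [-0.6  0.8 -0.5] gap 0.0598 gf 0.0 j6 -0.33
shift [ -9.7  10.4 123.2] turn 0.0002
```

View pics/scene1.png

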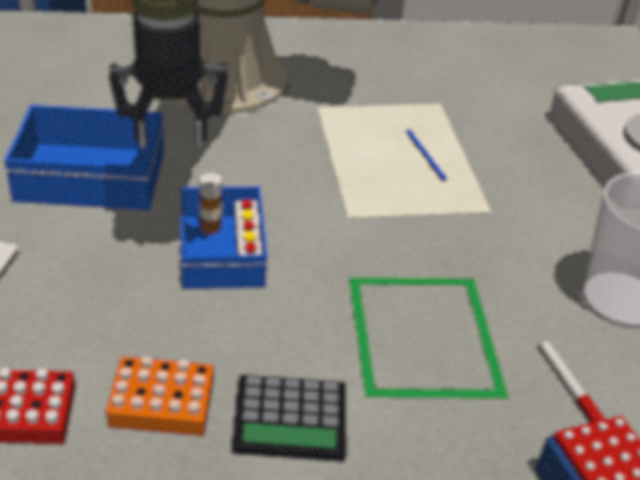

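The crop shows the gripper above the -y wall at about (170,130). The box at (222,235) has its vial upright, and nothing blocks the way to the bay at (430,335). Next I'll go down and grip the wall.

```bash
python3 -m handwheel '[[-10,10,20,0,0.7],[-10,10,50,0,0.7],[-10,10,75,0,0.7],[-10,10,75,0,0.7],[-10,10,75,0,0.7]]' 40
python3 go.py .490 -.0387 .026 183.68
```

```text
clock: 4.15
tcp_pos: [0.4926, -0.0415, 0.0763]
orientation: [0.0, -0.031, 1.0, -0.0]
wrist_force: [-0.0, 0.5, -0.8]
finger_gap: 0.0599
grip_force: 0.0
t 4.15 tcp [ 0.4926 -0.0415  0.0763] yaw -176.43 tilt z [ 3.e-04 -2.e-04 -1.e+00] F [-0.   0.5 -0.8] gap 0.0599 gf 0.0 j6 -0.31
shift [ 2.4  2.9 50.3] turn -0.0019
```

```bash
python3 -m handwheel '[[0,3,15,0,0.7],[0,3,35,0,0.7],[0,3,50,0,0.7],[0,3,50,0,0.7],[0,3,50,0,0.4],[0,3,50,0,0.2],[0,3,50,0,0],[0,3,50,0,0]]' 40
python3 -m handwheel '[[0,0,0,0,0],[0,0,0,0,0],[0,0,0,0,0]]'
python3 go.py
python3 - <<'E'
from m import *
im,P,ok=cam("scene"); cv2.imwrite("pics/scene2.png",cv2.resize(im[120:360,200:520],None,fx=2,fy=2))
E
```

```text
clock: 4.95
tcp_pos: [0.4929, -0.0379, 0.0261]
orientation: [0.001, -0.032, 0.999, -0.0]
wrist_force: [-0.3, -1.1, -0.2]
finger_gap: 0.0015
grip_force: 0.0
clock: 5.25
tcp_pos: [0.4922, -0.0377, 0.0253]
orientation: [-0.0, -0.032, 0.999, -0.0]
wrist_force: [-0.0, 0.5, -0.1]
finger_gap: -0.0001
grip_force: 0.0
t 5.25 tcp [ 0.4922 -0.0377  0.0253] yaw -176.32 tilt z [-0.e+00 -1.e-04 -1.e+00] F [-0.   0.5 -0.1] gap -0.0001 gf 0.0 j6 -0.3
```

View pics/scene2.png

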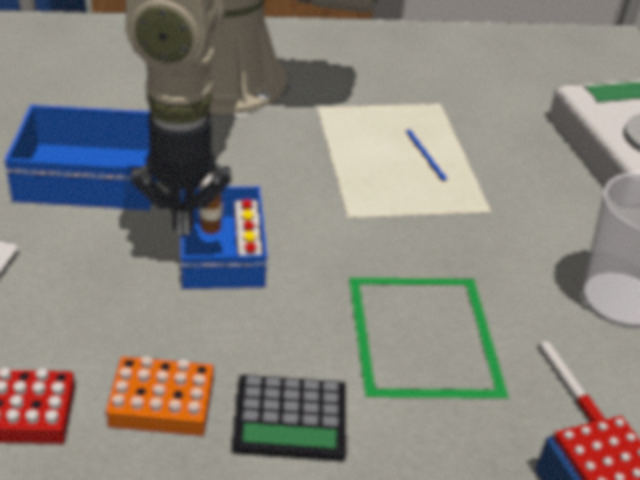

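The fingers at (182,222) shut fully right at the left wall, with the gap at 0, so the wall isn't held. I need to know where the wall really is.

```bash
cat > box.py <<'E'
from m import *
def box(dbg=0):
    im,P,ok=cam("top"); hsv=cv2.cvtColor(im,cv2.COLOR_BGR2HSV).astype(int); H,S,V=np.moveaxis(hsv,-1,0)
    a=(abs(H-110)<15)&(S>110)&ok&(P[...,2]>.045)&(P[...,2]<.065)&(P[...,0]>.37)&(P[...,1]>-.06)&(P[...,1]<.36)
    return rect(P[big(a)]),im,P,ok
if __name__=="__main__":
    print(box()[0])
    im,P,ok=cam("scene"); hsv=cv2.cvtColor(im,cv2.COLOR_BGR2HSV).astype(int); H,S,V=np.moveaxis(hsv,-1,0)
    q=P[(abs(H-110)<15)&(S>110)&ok&(P[...,2]>.046)&(P[...,2]<.065)&(P[...,0]>.39)&(P[...,1]>-.1)&(P[...,1]<.36)]; print("scene rim",rect(q),len(q))
E
python3 - <<'E'
from box import *
r,im,P,ok=box(); print(r)
cv2.imwrite("pics/top2.png",cv2.resize(im[200:320,270:430],None,fx=4,fy=4))
E
python3 box.py
```

```text
(array([0.4685, 0.0631, 0.1389, 0.0395]), -13.83)
(array([0.4658, 0.0615, 0.1538, 0.0514]), -18.07)
scene rim (array([0.633 , 0.1276, 0.5785, 0.1656]), 34.49) 224
```

View pics/top2.png

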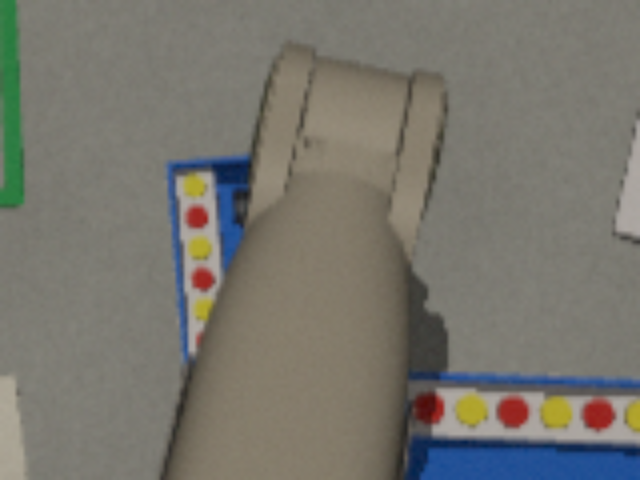

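```bash
python3 -m handwheel '[[0,0,0,0,0.2],[0,0,0,0,0.2]]'
python3 -m handwheel '[[0,0,0,0,0.7],[0,0,0,0,0.7],[0,0,-20,0,0.7],[0,0,-60,0,0.7],[0,0,-60,0,0.7]]'
python3 -m handwheel '[[40,-60,-70,0,1],[60,-110,-70,0,1],[60,-150,-70,0,1],[60,-150,-70,0,1],[60,-150,-70,0,1]]'
python3 go.py .46 -.1 .02 183.68
python3 box.py
python3 - <<'E'
from m import *
im,P,ok=cam("top"); z=P[...,2]
t=ok&win(290,365,230,305)&(z>.07)&(z<.12);print("vial",np.median(P[t],0),t.sum())
cv2.imwrite("pics/top3.png",cv2.resize(im[190:340,270:470],None,fx=4,fy=4))
E
```

```text
clock: 5.65
tcp_pos: [0.4922, -0.0377, 0.0253]
orientation: [-0.0, -0.032, 0.999, -0.0]
wrist_force: [0.1, 0.8, -0.8]
finger_gap: 0.0173
grip_force: 0.0
clock: 6.15
tcp_pos: [0.4956, -0.0385, 0.0898]
orientation: [0.004, -0.032, 0.999, -0.001]
wrist_force: [1.0, -0.8, -0.3]
finger_gap: 0.0597
grip_force: 0.0
clock: 6.65
tcp_pos: [0.4422, -0.1954, 0.1563]
orientation: [0.001, -0.029, 1.0, -0.001]
wrist_force: [-0.0, -0.7, -0.0]
finger_gap: 0.0852
grip_force: 0.0
t 6.65 tcp [ 0.4422 -0.1954  0.1563] yaw -176.62 tilt z [ 0.0024 -0.0028 -1.    ] F [-0.  -0.7 -0. ] gap 0.0852 gf 0.0 j6 -0.64
shift [-23.   94.6 136.1] turn -0.0053
(array([ 0.3985, -0.021 ,  0.094 ,  0.043 ]), -49.03)
scene rim (array([0.6306, 0.1274, 0.5862, 0.1633]), 35.08) 253
vial [ 0.41320008 -0.00398672  0.08905638] 85
```

View pics/top3.png

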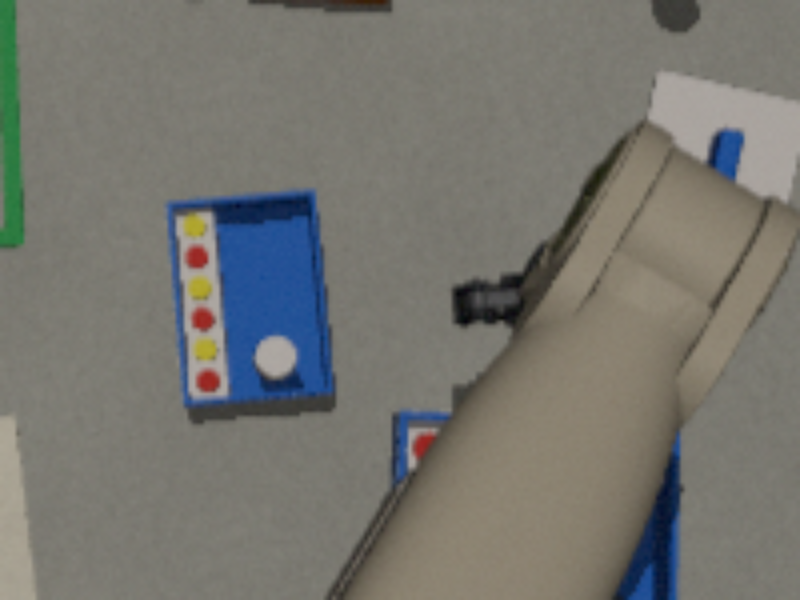

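The box and vial haven't moved: the box is at crop (250,300) and the vial at (276,357). Before pushing, I'll check how high the fingertips really were in the last scene picture.

Run:
```python
from m import *
P=np.load("scene.npy"); C=np.array([1.42045858,0.03966451,0.82013647])
for u,v in((290,236),(290,232),(290,240)):
    d=P[v,u]-C; t=(.492-C[0])/d[0]; print(u,v,C+t*d)
im=cv2.imread("pics/scene2.png"); cv2.imwrite("pics/s2c.png",cv2.resize(im[130:310,100:300],None,fx=3,fy=3,interpolation=2))
```

```text
290 236 [ 0.492      -0.04034492  0.05730006]
290 232 [ 0.492      -0.03999309  0.07068019]
290 240 [ 0.492      -0.04070192  0.04372306]
```

View pics/s2c.png

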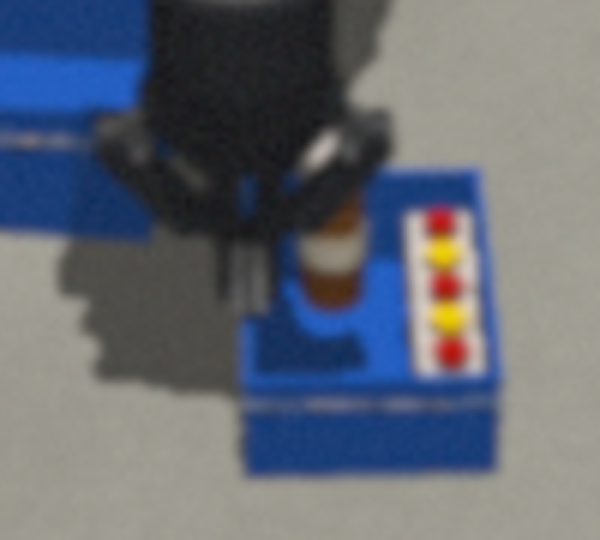

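The finger ends at about (250,313) in this crop. That is z≈0.054 where the TCP reads 0.025, so the tips may sit higher than reported. I'll check the gripper now by depth, clear of the clutter.

```bash
python3 -m handwheel '[[0,0,0,0,0],[0,0,0,0,0],[0,0,0,0,0],[0,0,0,0,0],[0,0,0,0,0]]'
python3 go.py
python3 - <<'E'
from m import *
for n in("scene","top"):
    im,P,ok=cam(n); hsv=cv2.cvtColor(im,cv2.COLOR_BGR2HSV)
    q=ok&(abs(P[...,0]-.442)<.07)&(abs(P[...,1]+.195)<.07)&(P[...,2]>.09)&(P[...,2]<.3)
    p=P[q]; print(n,len(p))
    for a in np.arange(.1,.26,.015):
        s=p[(p[:,2]>=a)&(p[:,2]<a+.015)]
        if len(s)>3: print(round(a,3),len(s),np.round(s.min(0)[:2],3),np.round(s.max(0)[:2],3))
    if n=="scene":cv2.imwrite("pics/s4.png",cv2.resize(im[70:270,120:340],None,fx=3,fy=3))
E
```

```text
clock: 7.3
tcp_pos: [0.442, -0.1909, 0.1553]
orientation: [0.0, -0.032, 0.999, -0.0]
wrist_force: [-0.6, -0.2, 0.7]
finger_gap: 0.0124
grip_force: 0.0
t 7.3 tcp [ 0.442  -0.1909  0.1553] yaw -176.28 tilt z [ 0.e+00 -1.e-04 -1.e+00] F [-0.6 -0.2  0.7] gap 0.0124 gf 0.0 j6 -0.64
scene 1156
0.19 46 [ 0.434 -0.21 ] [ 0.456 -0.172]
0.205 71 [ 0.431 -0.21 ] [ 0.457 -0.171]
0.22 67 [ 0.43  -0.215] [ 0.458 -0.165]
0.235 182 [ 0.427 -0.232] [ 0.46  -0.146]
0.25 167 [ 0.428 -0.242] [ 0.464 -0.138]
top 98
0.25 4 [ 0.426 -0.156] [ 0.447 -0.152]
```

View pics/s4.png

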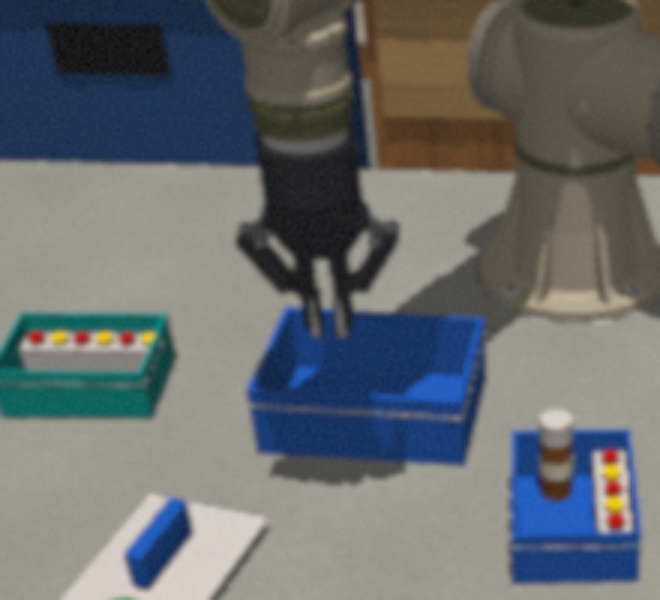

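The crop shows the nearly shut fingers ending at about (330,335), with z≈0.19 by depth. The reported TCP z of 0.155 is therefore about 30 mm too low, and the earlier grasp closed just above the rim. I'll measure that offset precisely.

```bash
cat > tip.py <<'E'
from m import *
s=sensors.get_state(); t=s["tcp_pos"]
for n in("scene","scene"):
    im,P,ok=cam(n)
    q=ok&(abs(P[...,0]-t[0])<.03)&(abs(P[...,1]-t[1])<.06)&(P[...,2]>t[2]-.05)&(P[...,2]<t[2]+.055)&(im.max(-1)<140)
    p=P[q]; zs=np.sort(p[:,2]); print("tcp",t,"gap",s["finger_gap"],"tip z pct",np.round(zs[[0,3,8,15]],4),"dz",round(zs[5]-t[2],4),"med xy",(p.min(0)+p.max(0))[:2]/2)
E
python3 -m handwheel '[[0,0,0,0,0],[0,0,0,0,0],[0,0,0,0,0],[0,0,0,0,0]]'
python3 tip.py
python3 -m handwheel '[[0,0,0,0,0.7],[0,0,0,0,0.7],[0,0,0,0,0.7],[0,0,0,0,0.7]]'
python3 tip.py
python3 -c "from workcell import env; print(env.grip_point_offset,[a for a in dir(env) if a[0]!='_'])"
```

```text
clock: 7.8
tcp_pos: [0.4419, -0.1913, 0.1553]
orientation: [0.0, -0.032, 0.999, -0.0]
wrist_force: [0.3, 0.0, 0.5]
finger_gap: -0.0001
grip_force: 0.0
tcp [ 0.44190276 -0.19131787  0.15529644] gap -6.908659722745138e-05 tip z pct [0.1899 0.1923 0.1975 0.1999] dz 0.0389 med xy [ 0.44921747 -0.1906568 ]
tcp [ 0.44190276 -0.19131787  0.15529644] gap -6.908659722745138e-05 tip z pct [0.1915 0.1937 0.1967 0.2001] dz 0.0396 med xy [ 0.44827835 -0.19128014]
clock: 8.3
tcp_pos: [0.4419, -0.1913, 0.1553]
orientation: [-0.0, -0.032, 0.999, -0.0]
wrist_force: [-0.5, 0.0, 0.0]
finger_gap: 0.0577
grip_force: 0.0
tcp [ 0.44190622 -0.19127313  0.15529564] gap 0.0576885916079907 tip z pct [0.1963 0.1992 0.1999 0.2029] dz 0.0442 med xy [ 0.44740169 -0.19047036]
tcp [ 0.44190622 -0.19127313  0.15529564] gap 0.0576885916079907 tip z pct [0.1947 0.1996 0.2003 0.2025] dz 0.0448 med xy [ 0.44507399 -0.19029701]
0.0187 ['MotionError', 'grip_point_offset']
```

```bash
python3 -m handwheel '[[-15,45,0,0,0.7],[-30,90,0,0,0.7],[-45,130,0,0,0.7],[-58,149,10,0,0.7],[-58,149,45,0,0.7],[-58,149,60,0,0.7],[-58,149,60,0,0.7],[-58,149,60,0,0.7]]' 40
python3 go.py .490 -.0387 -.008 183.68;python3 tip.py
```

```text
clock: 9.2
tcp_pos: [0.4903, -0.0389, 0.0955]
orientation: [-0.0, -0.032, 0.999, -0.0]
wrist_force: [-0.5, 0.2, 0.1]
finger_gap: 0.0602
grip_force: 0.0
t 9.2 tcp [ 0.4903 -0.0389  0.0955] yaw -176.32 tilt z [-3.e-04 -0.e+00 -1.e+00] F [-0.5  0.2  0.1] gap 0.0602 gf 0.0 j6 -0.31
shift [  0.2   0.2 103.5] turn -0.0001
tcp [ 0.49025149 -0.03887717  0.09554706] gap 0.060201857524825535 tip z pct [0.0525 0.0545 0.0565 0.1411] dz -0.04 med xy [ 0.48358449 -0.03888038]
tcp [ 0.49025149 -0.03887717  0.09554706] gap 0.060201857524825535 tip z pct [0.0533 0.054  0.0557 0.1422] dz -0.0406 med xy [ 0.48365385 -0.03988045]
```

```bash
python3 -m handwheel '[[0,0,30,0,0.7],[0,0,55,0,0.7],[0,0,75,0,0.7],[0,0,90,0,0.7],[0,0,98,0,0.7],[0,0,103,0,0.7],[0,0,103,0,0.7]]' 40
python3 -m handwheel '[[0,0,0,0,0.35],[0,0,0,0,0.35],[0,0,0,0,0.15],[0,0,0,0,0.15],[0,0,0,0,0],[0,0,0,0,0],[0,0,0,0,0]]' 40
python3 go.py .490 -.0387 -.008 183.68
```

```text
clock: 10.0
tcp_pos: [0.4906, -0.0391, -0.0074]
orientation: [0.0, -0.032, 0.999, -0.0]
wrist_force: [-0.8, -1.1, -0.2]
finger_gap: 0.0597
grip_force: 0.0
clock: 10.7
tcp_pos: [0.4905, -0.039, -0.0074]
orientation: [0.0, -0.032, 0.999, -0.0]
wrist_force: [-0.6, -0.0, 3.6]
finger_gap: 0.0033
grip_force: 40.6
t 10.7 tcp [ 0.4905 -0.039  -0.0074] yaw -176.32 tilt z [ 6.e-04 -4.e-04 -1.e+00] F [-0.6 -0.   3.6] gap 0.0033 gf 40.6 j6 -0.31
shift [0.5 0.3 0.6] turn -0.0001
```

```bash
python3 go.py .6379 .2162 -.0074 181.25
python3 -m handwheel '[[-1,3,0,0,0],[-4,9,0,0,0],[-8,17,0,0,0],[-13,26,0,0,0],[-18,35,0,0,0],[-23,43,0,0,0],[-26,48,0,0,0],[-26,50,0,0,0]]'
python3 go.py .6379 .2162 -.0074 181.25
python3 - <<'E'
from m import *
im,P,ok=cam("top"); z=P[...,2]
t=ok&(P[...,0]>.4)&(abs(P[...,1]-.05)<.06)&(z>.07)&(z<.12)&(im.min(-1)>120);print("vial",np.median(P[t],0),t.sum())
E
```

```text
t 10.7 tcp [ 0.4905 -0.039  -0.0074] yaw -176.32 tilt z [ 6.e-04 -4.e-04 -1.e+00] F [-0.6 -0.   3.6] gap 0.0033 gf 40.6 j6 -0.31
shift [-163.4  245.2    0. ] turn 0.0424
clock: 11.5
tcp_pos: [0.5132, 0.0113, -0.0074]
orientation: [-0.0, -0.032, 0.999, -0.002]
wrist_force: [-0.5, -8.0, 3.8]
finger_gap: 0.0033
grip_force: 40.8
t 11.5 tcp [ 0.5132  0.0113 -0.0074] yaw -176.32 tilt z [-0.     -0.0039 -1.    ] F [-0.5 -8.   3.8] gap 0.0033 gf 40.8 j6 -0.2
shift [-137.6  196.4   -0.8] turn 0.0425
vial [nan nan nan] 0
  return _methods._mean(a, axis=axis, dtype=dtype,
  ret = um.true_divide(
```

```bash
cat > sv.py <<'E'
from m import *
im,P,ok=cam("scene"); t0=sensors.get_state()["tcp_pos"]; hsv=cv2.cvtColor(im,cv2.COLOR_BGR2HSV).astype(int); H,S,V=np.moveaxis(hsv,-1,0)
near=ok&(abs(P[...,0]-t0[0]+.05)<.16)&(P[...,1]>t0[1]-.03)&(P[...,1]<t0[1]+.17)
b=near&(abs(H-110)<15)&(S>110)&(P[...,2]<.07); p=P[b]; f=P[b&(P[...,0]>np.percentile(p[:,0],99)-.006)]
k=np.polyfit(f[:,1],f[:,0],1); print("front face x,y",f.mean(0)[:2],"yaw",-np.degrees(np.arctan(k[0])),"y",p[:,1].min(),p[:,1].max(),"z max",np.percentile(p[:,2],99.5),"bottom",np.percentile(f[:,2],1))
v=near&(H>4)&(H<22)&(S>90)&(P[...,2]>.01); print("amber",v.sum(),P[v].min(0),P[v].max(0)) if v.any() else print("no amber")
E
python3 sv.py
```

```text
front face x,y [0.55971292 0.04819433] yaw 2.398416077780185 y 0.005366909919192843 0.12198352819018313 z max 0.05737053877256873 bottom 0.00508662408689663
amber 69 [0.42934662 0.0372546  0.01068806] [0.52419006 0.10681396 0.11862854]
```

```bash
python3 -m handwheel '[[-2,3,0,0,0],[-6,9,0,0,0],[-12,17,0,0.005,0],[-19,27,0,0.01,0],[-26,37,0,0.01,0],[-33,47,0,0.015,0],[-40,57,0,0.02,0],[-47,67,0,0.02,0]]'
python3 go.py .6379 .2162 -.0074 181.25
python3 -m handwheel '[[-7,10,0,0,0],[-14,20,0,0.005,0],[-21,30,0,0.01,0],[-28,40,0,0.01,0],[-35,50,0,0.015,0],[-42,60,0,0.02,0],[-48,68,0,0.02,0],[-50,72,0,0.02,0]]'
python3 go.py .6379 .2162 -.0074 181.25; python3 sv.py
```

```text
clock: 12.4
tcp_pos: [0.5542, 0.0806, -0.0074]
orientation: [-0.001, -0.022, 1.0, -0.002]
wrist_force: [-6.0, -9.2, 10.0]
finger_gap: 0.0033
grip_force: 42.7
t 12.4 tcp [ 0.5542  0.0806 -0.0074] yaw -177.51 tilt z [-0.0027 -0.0049 -1.    ] F [-6.  -9.2 10. ] gap 0.0033 gf 42.7 j6 -0.04
shift [-89.5 131.8  -0.9] turn 0.0217
clock: 13.2
tcp_pos: [0.6015, 0.155, -0.0074]
orientation: [-0.001, -0.012, 1.0, -0.002]
wrist_force: [-4.9, -9.6, 9.3]
finger_gap: 0.0029
grip_force: 42.2
t 13.2 tcp [ 0.6015  0.155  -0.0074] yaw -178.62 tilt z [-0.0018 -0.0045 -1.    ] F [-4.9 -9.6  9.3] gap 0.0029 gf 42.2 j6 0.1
shift [-37.9  60.3  -0.3] turn 0.0023
front face x,y [0.64878508 0.20569058] yaw 1.555655999079182 y 0.15286649060520746 0.2780679666396505 z max 0.05765976310726068 bottom 0.003462253166968021
amber 42 [0.5207026  0.23589447 0.03001131] [0.62149143 0.25044928 0.039046  ]
```

```bash
python3 -m handwheel '[[-6,9,0,0,0],[-13,20,0,0,0],[-20,31,0,0,0],[-26,41,0,0,0],[-31,50,0,0,0],[-35,56,0,0,0],[-37,59,0,0,0],[-38,60,0,0.002,0]]'
python3 -m handwheel '[[0,0,0,0,0],[0,0,0,0,0]]'
python3 go.py .6379 .2162 -.0074 181.25; python3 sv.py
python3 - <<'E'
from m import *
im,P,ok=cam("top"); cv2.imwrite("pics/a.png",cv2.resize(im[160:280,190:350],None,fx=4,fy=4))
hsv=cv2.cvtColor(im,cv2.COLOR_BGR2HSV).astype(int); H,S,V=np.moveaxis(hsv,-1,0)
b=ok&(abs(H-110)<15)&(S>110)&(P[...,2]>.045)&(P[...,2]<.065)&win(190,350,160,290); print(rect(P[big(b)]))
E
```

```text
clock: 14.05
tcp_pos: [0.6371, 0.2154, -0.0073]
orientation: [-0.002, -0.011, 1.0, -0.002]
wrist_force: [-7.8, -9.2, 10.6]
finger_gap: 0.0035
grip_force: 43.3
clock: 14.25
tcp_pos: [0.6372, 0.2155, -0.0073]
orientation: [-0.001, -0.011, 1.0, -0.002]
wrist_force: [-6.0, -8.3, 8.9]
finger_gap: 0.0034
grip_force: 42.8
t 14.25 tcp [ 0.6372  0.2155 -0.0073] yaw -178.73 tilt z [-0.0028 -0.0039 -1.    ] F [-6.  -8.3  8.9] gap 0.0034 gf 42.8 j6 0.19
shift [-0.7  0.6  0.1] turn 0.0003
front face x,y [0.68440652 0.26485205] yaw 1.5464367187954504 y 0.20961720012655752 0.34479226087043846 z max 0.05804255387920437 bottom 0.0019154768759052166
amber 34 [0.56653992 0.27049354 0.02921162] [0.66042572 0.31539419 0.11352516]
(array([0.6251, 0.3224, 0.0233, 0.0009]), -2.39)
```

View pics/a.png

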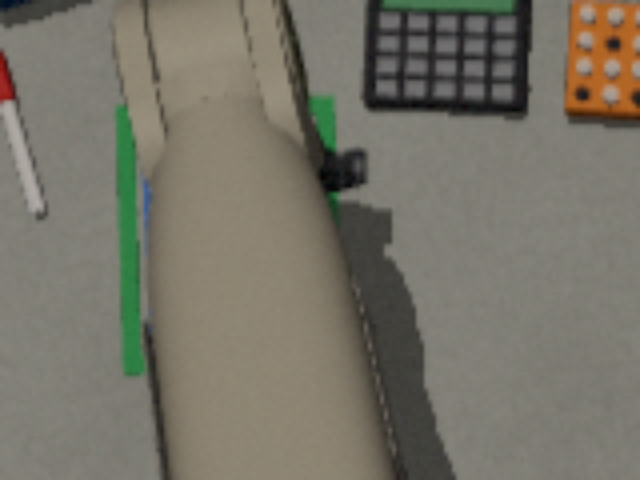

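The arm hides the box from the top view here; only the tape at (130,240) and (325,110) shows. I'll release the wall, rise and move aside to measure.

```bash
python3 -m handwheel '[[0,0,0,0,0.2],[0,0,0,0,0.5],[0,0,0,0,0.5],[0,0,-15,0,0.5],[0,0,-50,0,0.5],[0,0,-95,0,0.5],[0,0,-130,0,0.5],[0,0,-150,0,0.5]]'
python3 -m handwheel '[[25,-40,0,0,0.5],[50,-85,0,0,0.5],[75,-130,0,0,0.3],[95,-170,0,0,0],[110,-205,0,0,0],[120,-220,0,0,0],[120,-220,0,0,0]]'
cat > fin.py <<'E'
from m import *
im,P,ok=cam("top"); z=P[...,2]
hsv=cv2.cvtColor(im,cv2.COLOR_BGR2HSV).astype(int); H,S,V=np.moveaxis(hsv,-1,0)
w=win(190,300,160,290)&ok; b=w&(abs(H-110)<15)&(S>110)&(z>.045)&(z<.065)
print("rim",rect(P[big(b)]),np.median(z[b])); g=big((abs(H-70)<20)&(S>100)&w&(abs(z)<.01)); print("bay",rect(P[g]))
t=w&(z>.07)&(z<.12); print("vial",np.median(P[t],0) if t.any() else None,rect(P[t]) if t.any() else "",t.sum())
E
python3 go.py; python3 fin.py
```

```text
clock: 15.15
tcp_pos: [0.6405, 0.2184, 0.146]
orientation: [0.002, -0.011, 1.0, 0.001]
wrist_force: [1.0, -0.3, -0.4]
finger_gap: 0.0427
grip_force: 0.0
clock: 15.85
tcp_pos: [0.5228, -0.0067, 0.1424]
orientation: [-0.0, -0.009, 1.0, -0.0]
wrist_force: [0.4, 0.1, -0.1]
finger_gap: 0.0001
grip_force: 0.0
t 15.85 tcp [ 0.5228 -0.0067  0.1424] yaw -178.92 tilt z [-2.e-04 -2.e-04 -1.e+00] F [ 0.4  0.1 -0.1] gap 0.0001 gf 0.0 j6 -0.19
rim (array([0.6058, 0.2679, 0.1496, 0.1105]), 2.25) 0.05253077491152003
bay (array([0.6069, 0.2683, 0.2077, 0.1691]), 1.03)
vial [0.55937002 0.25100293 0.08696953] (array([0.5598, 0.2513, 0.0282, 0.0281]), 13.63) 89
```

Box is within about 1 mm of the bay centre and about 1° of square. The vial still stands, so next I'll topple it with shut fingers.

```bash
python3 -m handwheel '[[10,45,0,0,0],[18,95,0,0,0],[18,145,0,0,0],[18,190,0,0,0],[18,225,0,0,0],[18,250,0,0,0],[18,258,0,0,0],[18,258,0,0,0]]'
python3 go.py .505 .2505 .042 181.6
```

```text
clock: 16.7
tcp_pos: [0.4998, 0.2545, 0.1419]
orientation: [-0.0, -0.013, 1.0, -0.0]
wrist_force: [0.8, -0.7, -0.1]
finger_gap: -0.0002
grip_force: 0.0
t 16.7 tcp [0.4998 0.2545 0.1419] yaw -178.53 tilt z [-3.e-04 -1.e-04 -1.e+00] F [ 0.8 -0.7 -0.1] gap -0.0002 gf 0.0 j6 0.3
shift [-5.1 -4.2 99.9] turn -0.0022
```

```bash
python3 -m handwheel '[[-3,-4,30,0,0],[-3,-4,60,0,0],[-3,-4,85,0,0],[-3,-4,98,0,0],[-3,-4,98,0,0]]'
python3 -m handwheel '[[-10,0,0,0,0],[-20,0,0,0,0],[-30,0,0,0,0],[-38,0,0,0,0],[-46,0,0,0,0],[-54,0,0,0,0],[-61,0,0,0,0],[-68,0,0,0,0]]'
python3 go.py
python3 -m handwheel '[[-5,0,0,0,0],[-8,0,0,0,0],[-8,0,0,0,0],[-8,0,0,0,0],[-8,0,0,0,0]]'
python3 -m handwheel '[[0,0,-30,0,0],[0,0,-80,0,0],[0,0,-110,0,0],[40,-40,-110,0,0],[60,-90,-110,0,0],[60,-140,-110,0,0],[60,-190,-110,0,0],[60,-220,-110,0,0]]'
python3 fin.py
cat > ch.py <<'E'
from m import *
im,P,ok=cam("top"); z=P[...,2]; r,a=None,np.radians(1.5); c=np.array([.6065,.268])
d=P[...,:2]-c; X=d[...,0]*np.cos(a)+d[...,1]*np.sin(a); Y=-d[...,0]*np.sin(a)+d[...,1]*np.cos(a)
i=ok&(abs(X)<.069)&(Y>-.049)&(Y<.019)
v=i&(z>.018)&(z<.06); print("n",v.sum(),"X",X[v].min(),X[v].max(),"Y",Y[v].min(),Y[v].max(),"zmax",np.sort(z[i])[-5:])
E
python3 ch.py
python3 -c "
from m import *
im,P,ok=cam('top'); cv2.imwrite('pics/b.png',cv2.resize(im[170:270,200:300],None,fx=5,fy=5))"
```

```text
clock: 17.2
tcp_pos: [0.5018, 0.2473, 0.0424]
orientation: [-0.002, -0.011, 1.0, -0.001]
wrist_force: [-0.4, 0.3, -0.3]
finger_gap: -0.0001
grip_force: 0.0
clock: 18.0
tcp_pos: [0.5717, 0.2502, 0.0442]
orientation: [-0.0, -0.011, 1.0, -0.0]
wrist_force: [0.2, -0.4, -0.1]
finger_gap: 0.0001
grip_force: 0.0
t 18.0 tcp [0.5717 0.2502 0.0442] yaw -178.72 tilt z [-2.e-04 -2.e-04 -1.e+00] F [ 0.2 -0.4 -0.1] gap 0.0001 gf 0.0 j6 0.26
clock: 18.5
tcp_pos: [0.5788, 0.2503, 0.0443]
orientation: [-0.0, -0.011, 1.0, -0.0]
wrist_force: [-0.2, 0.4, -0.1]
finger_gap: -0.0003
grip_force: 0.0
clock: 19.3
tcp_pos: [0.5233, 0.027, 0.1548]
orientation: [0.0, -0.011, 1.0, -0.0]
wrist_force: [0.3, 0.1, -0.2]
finger_gap: -0.0001
grip_force: 0.0
rim (array([0.6055, 0.2676, 0.1507, 0.111 ]), 2.3) 0.05293544370514258
bay (array([0.6065, 0.2683, 0.2079, 0.1689]), 1.1)
vial None  0
n 271 X -0.03125156962035683 0.06890907597315594 Y -0.030945052355072215 0.010044140455189516 zmax [0.04196059 0.04396744 0.04474018 0.04538427 0.04762549]
```

View pics/b.png

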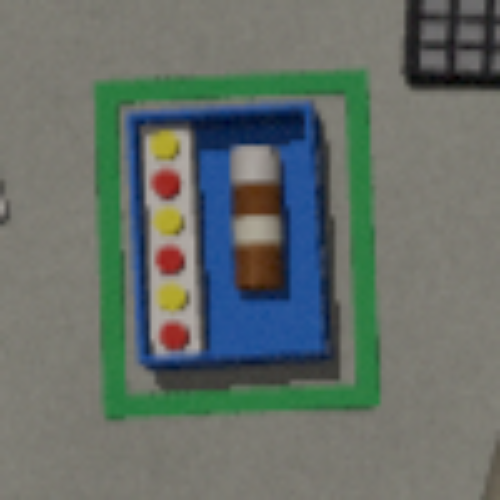

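The picture shows the vial lying flat in the channel from (258,145) to (258,290). The box, (128,105) to (328,362), is inside the tape and nearly square. Now the lid.

```bash
python3 - <<'E'
from m import *
im,P,ok=cam("top"); z=P[...,2]; w=win(415,480,200,275)&ok
l=big(w&(z>.010)&(z<.025)&(im.min(-1)>120)); print(rect(P[l]),np.median(z[l]))
h=w&(z>.05)&(z<.065); print("handle top",rect(P[h]),h.sum(),np.median(z[h]))
w=win(190,300,160,290)&ok; hsv=cv2.cvtColor(im,cv2.COLOR_BGR2HSV).astype(int)
b=w&(abs(hsv[...,0]-110)<15)&(hsv[...,1]>110)&(z>.045)&(z<.065); p=P[b][:,:2]; c=np.array([.6055,.2676]);a=np.radians(2.3)
d=p-c; X=d@[np.cos(a),np.sin(a)]; Y=d@[-np.sin(a),np.cos(a)]
for s in(1,-1):
    k=(abs(s*Y-.053)<.005)&(abs(X)<.06); print("long edge deg",2.3+np.degrees(np.arctan(np.polyfit(X[k],Y[k],1)[0])),Y[k].mean(),k.sum())
E
python3 go.py .5356 -.3372 .10 164.5
```

```text
(array([ 0.535 , -0.3377,  0.1583,  0.1177]), -14.95) 0.016498215378253134
handle top (array([ 0.5343, -0.337 ,  0.081 ,  0.0189]), -15.13) 146 0.05588011488536104
long edge deg 1.7876175133057717 0.05242414913672698 68
long edge deg 2.229018688960931 -0.053039584766156486 67
t 19.5 tcp [0.5239 0.0284 0.1545] yaw -178.86 tilt z [ 2.e-04  4.e-04 -1.e+00] F [-0.3 -0.4  0.3] gap -0.0002 gf 0.0 j6 -0.12
shift [  -4.5 -365.7   54.3] turn 0.2904
```

```bash
python3 -m handwheel '[[0,-45,0,0.05,0.2],[0,-95,0,0.1,0.5],[-4,-145,0,0.2,0.6],[-4,-195,0,0.28,0.6],[-4,-245,0,0.28,0.6],[-4,-295,0,0.28,0.6],[-4,-340,10,0.28,0.6],[-4,-366,30,0.28,0.6]]' 40
python3 -m handwheel '[[0,0,10,0,0.6],[0,0,10,0,0.6],[0,0,10,0,0.6]]'
python3 go.py .535 -.3372 -.006 164.9
```

```text
clock: 20.3
tcp_pos: [0.5382, -0.3396, 0.1254]
orientation: [0.002, 0.129, 0.992, -0.001]
wrist_force: [0.1, -0.4, 0.0]
finger_gap: 0.0517
grip_force: 0.0
clock: 20.6
tcp_pos: [0.5366, -0.3345, 0.1143]
orientation: [-0.0, 0.127, 0.992, 0.001]
wrist_force: [-0.2, 0.6, -0.5]
finger_gap: 0.0514
grip_force: 0.0
t 20.6 tcp [ 0.5366 -0.3345  0.1143] yaw 165.36 tilt z [-7.0e-04  1.1e-03 -1.0e+00] F [-0.2  0.6 -0.5] gap 0.0514 gf 0.0 j6 -0.43
shift [  0.8  -3.1 120.3] turn 0.0081
```

```bash
python3 -m handwheel '[[0,-3,40,0.008,0.6],[0,-3,75,0.008,0.6],[0,-3,100,0.008,0.6],[0,-3,110,0.008,0.6],[0,-3,116,0.008,0.6],[0,-3,118,0.008,0.6],[0,-3,118,0.008,0.6]]' 
python3 go.py .535 -.3372 -.006 164.9
python3 -m handwheel '[[0,0,0,0,0.35],[0,0,0,0,0.2],[0,0,0,0,0],[0,0,0,0,0],[0,0,0,0,0],[0,0,0,0,0]]' 40
python3 go.py .535 -.3372 -.006 164.9
```

```text
clock: 21.3
tcp_pos: [0.5364, -0.34, -0.0023]
orientation: [0.001, 0.132, 0.991, -0.001]
wrist_force: [-0.1, -0.4, 0.4]
finger_gap: 0.0513
grip_force: 0.0
t 21.3 tcp [ 0.5364 -0.34   -0.0023] yaw 164.8 tilt z [ 0.0017 -0.0015 -1.    ] F [-0.1 -0.4  0.4] gap 0.0513 gf 0.0 j6 -0.43
shift [2.1 2.4 3.7] turn -0.0017
clock: 21.9
tcp_pos: [0.5362, -0.3403, -0.0025]
orientation: [0.001, 0.133, 0.991, -0.001]
wrist_force: [-0.1, 0.2, 6.2]
finger_gap: 0.0172
grip_force: 41.0
t 21.9 tcp [ 0.5362 -0.3403 -0.0025] yaw 164.77 tilt z [ 0.0017 -0.0012 -1.    ] F [-0.1  0.2  6.2] gap 0.0172 gf 41.0 j6 -0.43
shift [2.  2.7 3.5] turn -0.0023
```

```bash
python3 -m handwheel '[[0,0,-5,0,0],[0,0,-20,0,0],[0,0,-45,0,0],[0,0,-70,0,0],[0,0,-95,0,0],[0,0,-115,0,0],[0,0,-130,0,0],[0,0,-130,0,0]]' 60
python3 go.py .6077 .2678 .128 182.0
```

```text
clock: 22.7
tcp_pos: [0.5363, -0.3406, 0.1285]
orientation: [0.001, 0.133, 0.991, -0.001]
wrist_force: [0.5, -0.7, -1.5]
finger_gap: 0.0167
grip_force: 58.8
t 22.7 tcp [ 0.5363 -0.3406  0.1285] yaw 164.76 tilt z [ 0.0026 -0.0024 -1.    ] F [ 0.5 -0.7 -1.5] gap 0.0167 gf 58.8 j6 -0.43
shift [ 91.  605.8  -0.8] turn -0.3008
```

```bash
python3 -m handwheel '[[2,10,0,0,0],[5,30,0,0,0],[9,58,0,0,0],[14,90,0,0,0],[19,125,0,0,0],[24,160,0,0,0],[29,195,0,0,0],[35,230,0,0,0]]'
python3 -m handwheel '[[5,35,0,-0.04,0],[10,70,0,-0.08,0],[15,105,0,-0.12,0],[20,140,0,-0.16,0],[26,175,0,-0.2,0],[31,205,0,-0.24,0],[35,230,0,-0.28,0],[37,240,0,-0.3,0]]'
python3 go.py .6077 .2678 .128 182.0
```

```text
clock: 23.5
tcp_pos: [0.5607, -0.1051, 0.1249]
orientation: [-0.001, 0.132, 0.991, 0.0]
wrist_force: [0.8, 0.3, -2.1]
finger_gap: 0.017
grip_force: 58.8
clock: 24.3
tcp_pos: [0.5873, 0.1364, 0.1248]
orientation: [-0.001, -0.02, 1.0, 0.0]
wrist_force: [-0.6, -0.1, -1.5]
finger_gap: 0.0171
grip_force: 58.8
t 24.3 tcp [0.5873 0.1364 0.1248] yaw -177.75 tilt z [-2.8e-03  5.0e-04 -1.0e+00] F [-0.6 -0.1 -1.5] gap 0.0171 gf 58.8 j6 0.06
shift [-25.5 130.5  -3.2] turn 0.0043
```

```bash
python3 -m handwheel '[[-6,28,0,0,0],[-11,55,0,0,0],[-16,82,0,0.004,0],[-20,105,0,0.004,0],[-24,121,0,0.004,0],[-25,129,0,0.004,0],[-25,130,0,0.004,0],[-25,130,0,0.004,0]]'
python3 -m handwheel '[[0,0,0,0,0],[0,0,0,0,0],[0,0,0,0,0]]'
python3 go.py .6077 .2678 .068 182.0
python3 - <<'E'
from m import *
im,P,ok=cam("scene"); t=sensors.get_state()["tcp_pos"]
q=ok&(abs(P[...,:2]-t[:2]).max(-1)<.11)&(P[...,2]>.13)&(P[...,2]<.165)&(im.min(-1)>110)
print("lid plate",rect(P[q]),q.sum(),np.median(P[q],0))
E
```

```text
clock: 25.1
tcp_pos: [0.6096, 0.2629, 0.126]
orientation: [-0.0, -0.015, 1.0, -0.0]
wrist_force: [-0.4, -0.9, -1.7]
finger_gap: 0.0169
grip_force: 58.9
clock: 25.4
tcp_pos: [0.6101, 0.2627, 0.1265]
orientation: [0.0, -0.015, 1.0, -0.0]
wrist_force: [-0.3, 0.1, -1.7]
finger_gap: 0.0169
grip_force: 58.9
t 25.4 tcp [0.6101 0.2627 0.1265] yaw -178.33 tilt z [ 2.e-04 -1.e-04 -1.e+00] F [-0.3  0.1 -1.7] gap 0.0169 gf 58.9 j6 0.26
shift [ 2.2  5.1 58.5] turn -0.0057
lid plate (array([0.6125, 0.2622, 0.1588, 0.1187]), 1.73) 1421 [0.6523191  0.26485372 0.14538571]
```

```bash
python3 -m handwheel '[[2,5,10,-0.005,0],[2,5,25,-0.005,0],[2,5,40,-0.005,0],[2,5,50,-0.005,0],[2,5,55,-0.005,0],[2,5,55,-0.005,0],[2,5,55,-0.005,0]]'
python3 go.py .6077 .2678 .0405 182.0
python3 - <<'E'
from m import *
im,P,ok=cam("scene"); t=sensors.get_state()["tcp_pos"]; n=ok&(abs(P[...,:2]-t[:2]).max(-1)<.12); z=P[...,2]
q=n&(z>.075)&(z<.10)&(im.min(-1)>110); print("lid plate",rect(P[q]),q.sum())
hsv=cv2.cvtColor(im,cv2.COLOR_BGR2HSV).astype(int)
b=n&(abs(hsv[...,0]-110)<15)&(hsv[...,1]>110)&(z<.055)&(P[...,0]>.66); p=P[b]; print("box front x",np.median(p[:,0]),"y",np.percentile(p[:,1],[0.5,99.5]),len(p),"z",p[:,2].min(),p[:,2].max())
E
```

```text
clock: 26.15
tcp_pos: [0.6081, 0.2686, 0.0717]
orientation: [0.0, -0.018, 1.0, 0.0]
wrist_force: [0.9, -0.6, -1.1]
finger_gap: 0.017
grip_force: 58.9
t 26.15 tcp [0.6081 0.2686 0.0717] yaw -177.98 tilt z [ 6.e-04  1.e-04 -1.e+00] F [ 0.9 -0.6 -1.1] gap 0.017 gf 58.9 j6 0.26
shift [ 0.4 -0.8 31.2] turn 0.0004
lid plate (array([0.6126, 0.2674, 0.1567, 0.1188]), 3.15) 1336
box front x 0.6840690320045457 y [0.21381027 0.32355351] 698 z -0.00027560026339579213 0.05496699627376922
```

```bash
python3 -m handwheel '[[1.5,-1,4,0,0],[1.5,-1,8,0,0],[1.5,-1,11,0,0],[1.5,-1,14,0,0],[1.5,-1,17,0,0],[1.5,-1,19,0,0],[1.5,-1,21,0,0]]'
python3 go.py .6077 .2678 .0405 182.0
```

```text
clock: 26.9
tcp_pos: [0.6063, 0.2673, 0.05]
orientation: [-0.0, -0.018, 1.0, -0.0]
wrist_force: [0.7, -0.6, -1.6]
finger_gap: 0.0168
grip_force: 58.9
t 26.9 tcp [0.6063 0.2673 0.05  ] yaw -177.99 tilt z [-1.e-04 -1.e-04 -1.e+00] F [ 0.7 -0.6 -1.6] gap 0.0168 gf 58.9 j6 0.26
shift [-1.4  0.4  9.5] turn 0.0003
```

```bash
python3 -m handwheel '[[0,0,2,0,0],[0,0,4,0,0],[0,0,6,0,0],[0,0,7,0,0],[0,0,7.5,0,0]]'
python3 -m handwheel '[[0,0,0.5,0,0],[0,0,1,0,0]]'
python3 -m handwheel '[[0,0,0.5,0,0],[0,0,1,0,0]]'
python3 go.py .6077 .2678 .0405 182.0
```

```text
clock: 27.4
tcp_pos: [0.6063, 0.2674, 0.0426]
orientation: [-0.0, -0.018, 1.0, -0.0]
wrist_force: [-0.3, 0.2, -1.6]
finger_gap: 0.0167
grip_force: 58.9
clock: 27.6
tcp_pos: [0.6064, 0.2674, 0.0418]
orientation: [0.0, -0.018, 1.0, -0.0]
wrist_force: [0.4, -0.2, -1.9]
finger_gap: 0.0166
grip_force: 58.9
clock: 27.8
tcp_pos: [0.6064, 0.2674, 0.0408]
orientation: [0.0, -0.018, 1.0, -0.0]
wrist_force: [0.7, 0.0, -1.2]
finger_gap: 0.0168
grip_force: 58.9
t 27.8 tcp [0.6064 0.2674 0.0408] yaw -177.98 tilt z [ 1.e-04 -0.e+00 -1.e+00] F [ 0.7  0.  -1.2] gap 0.0168 gf 58.9 j6 0.26
shift [-1.4  0.3  0.3] turn 0.0004
```

```bash
python3 -m handwheel '[[0,0,0.5,0,0],[0,0,1,0,0]]'
python3 -m handwheel '[[0,0,0.5,0,0],[0,0,1,0,0]]'
python3 go.py
```

```text
clock: 28.0
tcp_pos: [0.6063, 0.2674, 0.0405]
orientation: [0.0, -0.018, 1.0, -0.0]
wrist_force: [-3.4, -1.5, 6.3]
finger_gap: 0.0168
grip_force: 59.8
clock: 28.2
tcp_pos: [0.6064, 0.2674, 0.0405]
orientation: [0.001, -0.018, 1.0, 0.0]
wrist_force: [-5.1, -2.4, 11.4]
finger_gap: 0.0174
grip_force: 60.5
t 28.2 tcp [0.6064 0.2674 0.0405] yaw -177.98 tilt z [ 1.e-03  1.e-04 -1.e+00] F [-5.1 -2.4 11.4] gap 0.0174 gf 60.5 j6 0.26
```

Contact came at exactly the seated height. Next I'll relieve the pressure, open and withdraw.

```bash
python3 -m handwheel '[[0,0,-1,0,0],[0,0,-1,0,0.15],[0,0,-1,0,0.3],[0,0,-1,0,0.6],[0,0,-1,0,0.6],[0,0,-1,0,0.6]]'
python3 -m handwheel '[[0,0,-20,0,0.6],[0,0,-50,0,0.6],[0,0,-90,0,0.6],[0,0,-110,0,0.6],[30,-40,-110,0,0.6],[60,-90,-110,0,0.6],[80,-140,-110,0,0.6],[90,-190,-110,0,0.6]]'
python3 -m handwheel '[[20,-40,0,0,0.6],[20,-80,0,0,0.6],[20,-80,0,0,0.6]]'
python3 - <<'E'
from m import *
for n in("top","scene"):
    im,P,ok=cam(n); z=P[...,2]; d=ok&(P[...,0]>.5)&(P[...,0]<.71)&(P[...,1]>.18)&(P[...,1]<.36)
    l=d&(z>.05)&(z<.07)&(im.min(-1)>110); p=P[l]; A=np.c_[p[:,:2]-p[:,:2].mean(0),np.ones(len(p))]; k,*_=np.linalg.lstsq(A,p[:,2],rcond=None)
    print(n,"plate",rect(p),np.median(z[l]),"tilt deg",np.degrees(k[:2])); h=d&(z>.085)&(z<.11); print("handle",rect(P[h]),np.median(z[h]))
    if n=="top":
        P0=np.load("top.npy")
        for m,w in dict(calc=(275,328,145,192),orange=(328,372,155,195),red=(378,424,145,186),tube=(430,452,165,198),jug=(115,180,205,275),marker=(180,208,165,220)).items():
            q=win(*w)&ok&(P0[...,2]<1); print(m,"changed px",(abs(z-P0[...,2])[q]>.01).sum())
        hsv=cv2.cvtColor(im,cv2.COLOR_BGR2HSV).astype(int); g=big((abs(hsv[...,0]-70)<20)&(hsv[...,1]>100)&win(190,300,160,290)&ok&(abs(z)<.01)); print("bay",rect(P[g]))
E
python3 go.py
```

```text
clock: 28.8
tcp_pos: [0.6063, 0.2674, 0.0394]
orientation: [-0.0, -0.018, 1.0, -0.0]
wrist_force: [-0.9, -0.7, -0.6]
finger_gap: 0.0512
grip_force: 0.0
clock: 29.6
tcp_pos: [0.5239, 0.086, 0.1498]
orientation: [-0.0, -0.018, 1.0, -0.0]
wrist_force: [0.9, -0.6, 0.7]
finger_gap: 0.051
grip_force: 0.0
clock: 29.9
tcp_pos: [0.5085, 0.0022, 0.1501]
orientation: [0.001, -0.015, 1.0, -0.001]
wrist_force: [0.1, 0.4, -0.1]
finger_gap: 0.0513
grip_force: 0.0
top plate (array([0.6051, 0.2678, 0.1589, 0.1179]), 2.15) 0.05876052642374363 tilt deg [-0.01289106  0.11758121]
handle (array([0.604 , 0.2672, 0.0792, 0.0191]), 2.18) 0.0979224291301215
calc changed px 332
orange changed px 249
red changed px 252
tube changed px 100
jug changed px 519
marker changed px 191
bay (array([0.6062, 0.268 , 0.2081, 0.1689]), 1.02)
scene plate (array([0.6095, 0.2665, 0.1596, 0.1188]), 1.6) 0.05961196478576386 tilt deg [-0.07623381  0.07577525]
handle (array([0.6094, 0.266 , 0.0818, 0.0189]), 2.96) 0.09835331595536445
t 30.0 tcp [0.5086 0.0055 0.1499] yaw -178.12 tilt z [ 5.e-04  2.e-04 -1.e+00] F [-0.4  0.3  0.4] gap 0.0514 gf 0.0 j6 -0.18
```

The lid is level and seated, with its top at 0.059–0.060 m. It is within about 1 mm of the bay centre and about 1° of square. Handing in.

```bash
python3 -c "from workcell import workorder; print(workorder.hand_in())"
```

```text
the job is handed in; nothing more can be done
None
```

The job is handed in: the box is in the bay about 1 mm off centre and 1° off square, the vial lies flat in it, the lid is seated level, and I saw no contact with anything else on the bench (my final check of the other items was inconclusive).

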